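# Clamp a pine board in a cam jig

## Task

Clamp the loose pine board in the plywood jig: lift the guard bolt's orange-knobbed handle out of its notch and draw the bolt fully out, then swing the red cam by its upright black handle until its high point (yellow stripe) squarely meets the sprung follower's yellow stripe and the board is held against the fence. Let go, leaving the bolt drawn and the other tools where they lie.

Things in the scene. Friction and masses are not known exactly. Their poses are not given: they have to be found in the camera images.
- jig: Clamping jig fixed to the table, plywood base 270 x 520 x 18 mm (x -120..150, y -280..240 mm in its frame). Origin on the table below the cam's axis; z up; y points from the cam to the follower, board and fence; the guard bolt is on the -y side. Its place and yaw (up to 20 deg) vary. Heights below are above the table.
- cam (a joint): Turn of the cam about the vertical through the jig's origin, rad, growing anticlockwise from above, range 0..2.6. At 0 the lever points 125 deg clockwise from jig x; at 2.007 the high point faces the follower and the lever points 10 deg clockwise from jig x. Starts at 0 to 0.3; at about 0.4 the shut bolt blocks the lever. No stop at the high point: turned too far, the follower comes back.
- cam_handle (a point): Centre of the upright black round handle on the cam's lever: 24 mm in diameter, 54 mm tall (64 to 118 mm height), 110 mm from the cam's axis. The point is at 91 mm height. The flat steel lever below it is 22 mm wide, reaches 122 mm from the axis, its top at 64 mm.
- cam_axis (a point): Point on the cam's vertical axis, at 91 mm height (the handle's centre). From about 0.5 rad the cam pushes the follower and takes 2 to 6 N at its handle; its pivot is stiff enough to stay where it is left near the high point.
- cam_high_point (a point): The cam's high point: upper rim of the red disc (80 mm across, 26 mm thick, 13 mm off the axis) at its yellow stripe, 53 mm from the axis, at 50 mm height, 100 deg anticlockwise of the lever.
- follower_face (a point): Upper middle of the flat face of the sprung follower (aluminium block 36 mm wide with a yellow stripe on top, 41 mm from the cam's axis along the jig's y when at rest), at 50 mm height.
- follower (a joint): How far the follower is pushed from rest towards the board, m; 0 at rest, 0.012 when the cam's high point bears on it. It springs back by itself (6 N at rest, 10 N at 0.012, plus the pad's spring).
- pad (a joint): How far the sprung black rubber pad (90 mm wide, carried by the follower, 1200 N/m) is pressed in by the board, m; 0 when free, about 0.007 when the board is clamped.
- board_centre (a point): Centre of the loose pine board, 180 x 105 x 28 mm, lying on the jig's base between pad and fence with about 5 mm of play; it needs no handling.
- bolt_slide (a joint): How far the guard bolt is drawn out along jig -y, m: 0 shut, 0.056 fully out (stop). Brass rod 14 mm in diameter along jig y at jig x = 0, 57 mm high; takes about 2 N. At 0 its tip is 88 mm from the cam's axis and blocks the lever; from 0.037 on it is clear of it.
- bolt_lift (a joint): Swing of the bolt's handle about the rod, rad: 0 level, pointing along jig +x, lying in the notch; it grows as the handle is lifted, 1.57 straight up, stop at 1.75. The notch blocks sliding (4 mm of play) until about 0.85. A light friction (about 1 N at the knob) keeps it where it is left.
- bolt_knob (a point): Centre of the orange drum knob (27 mm across, 28 mm long along jig y, flat ends) on the 10 mm stem of the bolt's handle, 58 mm from the rod's axis; shut and level: jig x 58, y -180 mm, height 57 mm. The notch's steel cheeks, 64 mm high, flank the stem along y at jig x 14..31; the knob is outside them; pinch it from above along jig y.
- bolt_tip (a point): Middle of the brass rod's end that faces the cam.
- tape: Bystander: yellow tape measure 70 x 45 x 60 mm standing on the jig's base, on the side of the robot. Origin under its centre.
- pencil: Bystander: flat red carpenter's pencil, 150 mm long, lying on the board (it may ride along with it). Origin under its centre.
- glue: Bystander: yellow glue bottle, 60 mm in diameter, 160 mm tall, upright on the table beyond the jig. Origin under its centre.
- screwdriver: Bystander: screwdriver 200 mm long on the table beyond the jig. Origin under its middle.
- square: Bystander: try square with a 130 mm stock and a 150 mm blade, flat on the table to the left. Origin under the middle of the stock.
- sanding_block: Bystander: cork sanding block 110 x 65 x 35 mm on the table to the right. Origin under its centre.
There are look-alikes about, which are no part of the job. Of the things that look like the part that bears board_centre, the largest one is meant.

How it is judged:
By the outcome, as a careful person would: the job done as asked, in the order asked, and still so for the second after the job is handed in, with the robot touching nothing.
It also fails if it takes over 61 s, if anything falls off the work surface, if the arm or the gripper's body presses on something with over 40 N, if the wrist force passes 120 N, or if a joint passes its speed limit or range.

## Robot

A 7-joint arm with a two-finger parallel gripper is mounted at the origin on the work surface. World frame = base frame: x ahead of the robot, y to its left, z up, the work surface at z = 0. Lengths are in m, angles in rad, forces in N, time in s.
With the tool pointing down it reaches from about 0.425 to 0.95 m from the base axis. Payload 16.7 kg.
Tool frame: the origin (TCP) lies on the centre line of the jaws, within the pads' length; the fingertips stand 11 mm ahead of it and the grasp point (between the pads) lies 8 mm behind it; z points along the fingers, y is the line along which they close (so a half turn about z gives the same grasp; the last joint's range is limited). The gripper opens to 94 mm and grips with 3 to 60 N. Pads are 16 mm wide; open, the fingers measure 119 mm over their backs; the gripper's body (75 mm by 177 mm) begins 78 mm behind the grasp point.
Start: joints at [-1.341, 0.426, 0.074, 1.606, -0.034, 1.111, -0.067], TCP at [0.25, 0.627, 0.183] pointing down, gripper open.
Joint ranges: [-2.85, 2.85], [-0.5, 2.14], [-1.23, 1.37], [0.21, 2.46], [-1.02, 4.16], [0.16, 2.05], [-2.73, 2.73]. Speed limits (rad/s): [1.89, 1.89, 2.39, 2.39, 3.01, 3.01, 3.01].

## Interface

Orientations are given as a unit quaternion [w, x, y, z].
In Python, from workcell import arm gives the robot as it stands.
- The arm moves only by the tool step_arm, never from a script. Its argument "plan" is a list that holds one entry, the list of rows, each a list of 5 numbers: the shift along the tool's x, y, z in m, then the turn about the tool's z in degrees, then the gripper command: -1 is shut, 1 is fully open, values between are in proportion. A call has exactly 5 rows; each row shifts and turns the commanded pose from where the row before left it, along the tool's axes as they then stand; what a row does not reach is not made up. A row lasts 1/8 s, in which the tool goes at most 62.5 mm and 10.7 degrees, less where a joint would pass 70% of its speed; a pose out of reach is approached as far as the arm can. A call with a gripper value outside its range is refused whole. The fingers move at their own pace and stop on an object; "newtons" is the grip in N (left out, the last holds). Time passes only in rows, so rows that do not move let the fingers close, or fill a call up. It gives the time, the measured TCP pose, the force, the opening and the grip force at its end, in the units of the state.
- arm.sense(): the state, without advancing time (a new reading comes with each control period).
- arm.read_camera(name): name is "side" or "top" or "wrist"; returns (picture, depth): 420x560x3 uint8, red, green, blue; 420x560 float32, m along the optical axis (not along the pixel's ray), 0 where there is no reading.
- arm.camera_info(name): a dict with "vertical_fov" (degrees; the focal length in pixels is half the picture's height over the tangent of half this angle, whatever the lens; pixels are square), "cx", "cy" (the principal point, pixels), "k1" (the pictures are not rectified: a ray, as slopes to the right and down, at radius r is drawn at 1 + k1 r^2 times it, then the intrinsics apply), "R" (3x3) and "t" (3): a world point X has camera coordinates R X + t; the wrist camera has in their place "hand_eye" (4x4, takes a point from camera to tool coordinates, whose origin is the TCP and whose axes are the flange's). Camera axes: x right, y down, z forward; pixel columns grow to the right and rows downward; lengths in m; the calibration is good to about 2 mm. A picture is of the moment at which its call begins: read the wrist's pose just before it. camera_info takes no time and is no camera call.
- arm.job_done(): hands the job in; it is judged then, once.
The state is a dict: "time": time; "q": joint angles; "joint_velocities": joint speeds; "joint_torque": joint torques, N m; "tool_pos": TCP position; "tool_rot": TCP orientation; "wrist_force": force on the tool from outside, world axes, zero at the start; "torque": the same for the moment, N m; "finger_gap": finger opening in m; "grasp_force": force on a finger pad.
Only numpy, scipy, OpenCV 4.12 (cv2) and the standard library are available. Lean on these libraries where they do the work, as an engineer would, in place of code of your own. Each camera call takes 0.05 s, during which the arm holds its last target. There are 200 camera calls.

## Working session

There is one attempt and no reset: what is moved stays moved. The work goes in short steps, Python scripts to look and compute and a tool call to move; the robot and the scene stay as the last step left them, time stands still between calls to the robot, and variables do not carry over. Pictures are saved under pics/ and viewed, at most 10 in all, crops included, and the job is handed in when it is done.

Besides the shell and the picture viewer there is one more tool, called after ">>>" as name([rows], argument=value, ...), one row to a line, values as JSON. step_arm: Moves the arm, as the interface text tells. Its arguments: {"type":"object","properties":{"plan":{"type":"array","items":{"type":"array","items":{"type":"array","items":{"type":"number"}}}},"newtons":{"type":"number"}},"required":["plan"]}

```bash
mkdir -p pics; cat > h.py <<'E'
import numpy as np,cv2
from workcell import arm
from scipy.spatial.transform import Rotation as Ro
def quat(q): return Ro.from_quat([q[1],q[2],q[3],q[0]])
def cam(n,s=None):
    i=arm.camera_info(n); f=210/np.tan(np.radians(i['vertical_fov']/2))
    if n=='wrist':
        H=np.array(i['hand_eye']); T=np.eye(4); T[:3,:3]=quat(s['tool_rot']).as_matrix(); T[:3,3]=s['tool_pos']
        M=T@H; Rw,c=M[:3,:3],M[:3,3]
    else:
        R=np.array(i['R']); Rw=R.T; c=-R.T@np.array(i['t'])
    return f,i['cx'],i['cy'],i['k1'],Rw,c
def rays(C,uv):
    f,cx,cy,k1,Rw,c=C; uv=np.atleast_2d(uv).astype(float)
    d=(uv-[cx,cy])/f; p=d.copy()
    for _ in range(20): p=d/(1+k1*(p**2).sum(1,keepdims=True))
    return np.c_[p,np.ones(len(p))]@Rw.T
def onplane(C,uv,z):
    r=rays(C,uv); return C[5]+r*((z-C[5][2])/r[:,2:])
def proj(C,X):
    f,cx,cy,k1,Rw,c=C; p=(np.atleast_2d(X)-c)@Rw; p=p[:,:2]/p[:,2:]
    return p*(1+k1*(p**2).sum(1,keepdims=True))*f+[cx,cy]
def shot(n,name):
    s=arm.sense(); im,d=arm.read_camera(n); cv2.imwrite(f'pics/{name}.png',im[:,:,::-1]); np.save(f'pics/{name}.npy',d); return s,im,d
E
python3 - <<'E'
from h import *
for n in ['side','top']:
    s,im,d=shot(n,n+'0'); C=cam(n); print(n,C[0],C[1:4],C[5].round(3),C[4].round(2).tolist())
s=arm.sense();print(s['tool_rot'],s['tool_pos'],s['time'],arm.camera_info('wrist'))
E
```

```text
side 484.0091906074035 (282.5397532818305, 198.25875714282054, 0.030969987573499766) [ 0.06  -0.776  0.916] [[0.86, -0.34, 0.39], [-0.52, -0.58, 0.64], [0.01, -0.74, -0.67]]
top 498.02151902995723 (278.88509504011324, 220.78015038778943, 0.033954010562868675) [0.291 0.031 1.312] [[-0.02, -0.98, 0.19], [-1.0, 0.02, -0.01], [0.01, -0.19, -0.98]]
[-6.23427298e-05  1.88286467e-01  9.82114000e-01 -5.41098766e-04] [0.24949975 0.62677311 0.18217386] 0.1 {'vertical_fov': 58.47011953435425, 'cx': 281.8715360219453, 'cy': 212.98990145710255, 'k1': -0.07798452860737186, 'hand_eye': array([[-5.03956827e-04, -9.66690157e-01, -2.55948991e-01,
         7.49562451e-02],
       [ 9.99999712e-01, -3.41728341e-04, -6.78304129e-04,
         2.47867544e-04],
       [ 5.68244901e-04, -2.55949259e-01,  9.66690051e-01,
        -2.03614764e-01],
       [ 0.00000000e+00,  0.00000000e+00,  0.00000000e+00,
         1.00000000e+00]])}
```

View pics/top0.png

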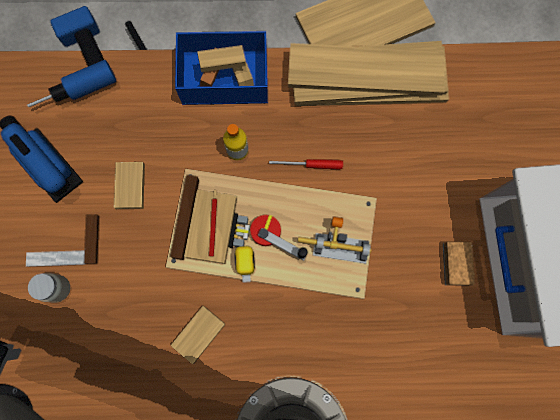

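View pics/side0.png

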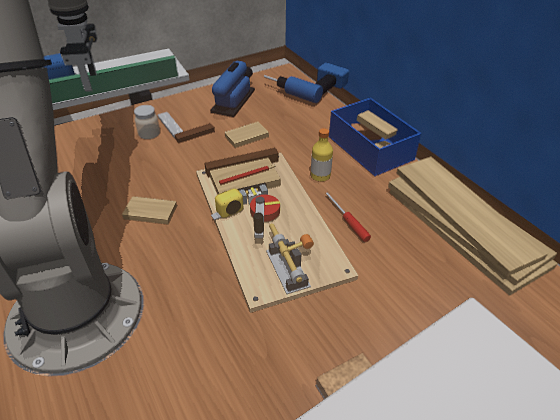

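The top view shows the jig, with base corners near (187,170), (377,199), (365,297) and (167,268). The red cam is at (265,230), its handle at (302,253), the bolt at (330,243) and the tape at (244,261). The side view agrees: knob (307,241), cam (265,207).

Look-alikes:
- **Orange knob:** (337,222), against the glue cap at (234,130) and the orange scrap in the bin at (207,75). I choose (337,222), on the bolt.
- **Black handle:** (302,253), on the cam lever, against the pad at (238,230). I choose (302,253).
- **Board:** (213,228), inside the jig, against the loose offcuts at (130,185) and (197,333) and the stack at (365,70).

```bash
python3 - <<'E'
from h import *
im=cv2.imread('pics/top0.png'); d=np.load('pics/top0.npy'); C=cam('top')
v,u=np.mgrid[:420,:560]; r=rays(C,np.c_[u.ravel(),v.ravel()]); fw=C[4][:,2]
P=(C[5]+r*(d.ravel()/(r@fw))[:,None]).reshape(420,560,3); z=P[:,:,2]
m=((z>.010)&(z<.3)).astype(np.uint8); box=np.zeros_like(m); box[155:310,155:390]=1; m&=box
m=cv2.morphologyEx(m,cv2.MORPH_OPEN,np.ones((3,3),np.uint8))
c=max(cv2.findContours(m,0,2)[0],key=cv2.contourArea); 
w=onplane(C,c[:,0,:],.018)
rr=cv2.minAreaRect((w[:,:2]*1000).astype(np.float32)); print('base',rr, 'tablez',np.median(z[300:330,260:330]))
bx=cv2.boxPoints(rr); 
# jig yaw from rect
e=bx[1]-bx[0] if np.linalg.norm(bx[1]-bx[0])>np.linalg.norm(bx[2]-bx[1]) else bx[2]-bx[1]
e=e/np.linalg.norm(e); e*=np.sign(e[1]); ex=np.array([e[1],-e[0]]); yaw=np.arctan2(ex[1],ex[0])
o=np.array(rr[0])-15*ex+20*e; print('yaw',np.degrees(yaw),'origin',o)
hsv=cv2.cvtColor(im,cv2.COLOR_BGR2HSV)
def blob(lo,hi,b,zz,n):
    mm=cv2.inRange(hsv,lo,hi); k=np.zeros_like(mm); k[b[1]:b[3],b[0]:b[2]]=255; mm&=k
    cc=max(cv2.findContours(mm,0,2)[0],key=cv2.contourArea); (x,y),R=cv2.minEnclosingCircle(cc); mo=cv2.moments(cc)
    uv=[mo['m10']/mo['m00'],mo['m01']/mo['m00']]; X=onplane(C,[uv],zz)[0]*1000
    rel=X[:2]-o; print(n,uv,R,X.round(1),'jig',(rel@ex).round(1),(rel@e).round(1))
blob((5,170,120),(16,255,255),(322,210,350,232),.068,'knob')
blob((0,180,60),(4,255,255),(245,208,290,250),.05,'disc')
blob((0,0,0),(180,255,50),(290,240,315,265),.118,'handle')
cv2.imwrite('pics/c1.png',cv2.resize(im[190:290,215:385],None,fx=4.5,fy=4.5,interpolation=cv2.INTER_CUBIC))
E
```

```text
base ((510.0828857421875, 34.18296813964844), (523.1915283203125, 275.0868225097656), 79.74148559570312) tablez 0.0002289231879311071
yaw -10.2585125 origin [498.88446689  56.53460073]
knob [337.0541125541125, 221.6212121212121] 5.85708475112915 [ 526.  -130.2   68. ] jig 60.0 -178.9
disc [258.26666666666665, 229.7937106918239] 15.246467590332031 [512.8  71.   50. ] jig 11.1 16.7
handle [301.8567708333333, 252.875] 5.590270042419434 [441.9 -35.3 118. ] jig -39.7 -100.5
```

View pics/c1.png

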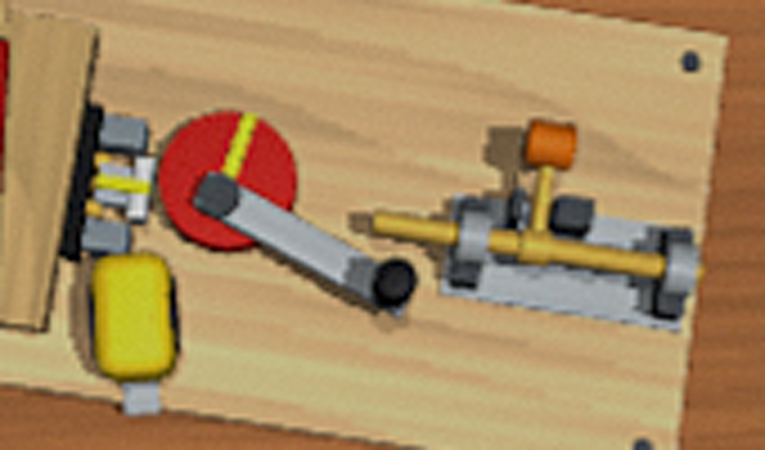

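The crop confirms the orange drum knob at (550,143) is on the brass bolt's stem. The black handle at (390,282) is on the cam lever, and the bolt is shut. Now I move above the knob.

>>> step_arm([
  [[-0.033, -0.037, -0.012, 0, 1], [-0.035, -0.04, -0.012, 0, 1], [-0.035, -0.04, -0.012, 0, 1], [-0.035, -0.04, 0, 0, 1], [-0.035, -0.04, 0, 0, 1]],
])

```text
time: 0.72
tool_pos: [0.3379, 0.3783, 0.2187]
tool_rot: [-0.0, 0.188, 0.982, 0.0]
wrist_force: [0.1, 0.0, 0.9]
finger_gap: 0.0938
grasp_force: 0.0
```

>>> step_arm([
  [[-0.035, -0.04, 0, 0, 1], [-0.035, -0.04, 0, 0, 1], [-0.035, -0.04, 0, 0, 1], [-0.035, -0.04, 0, 0, 1], [-0.035, -0.04, 0, 0, 1]],
])

```text
time: 1.35
tool_pos: [0.4263, 0.1278, 0.2188]
tool_rot: [-0.0, 0.188, 0.982, 0.0]
wrist_force: [1.7, -0.0, 0.0]
finger_gap: 0.0939
grasp_force: 0.0
```

>>> step_arm([
  [[-0.035, -0.04, 0, 0, 1], [-0.035, -0.04, 0, 0, 1], [-0.035, -0.04, 0, 0, 1], [-0.035, -0.04, 0, 0, 1], [-0.035, -0.04, 0, -11.5, 1]],
])

```text
time: 1.98
tool_pos: [0.5119, -0.113, 0.2188]
tool_rot: [-0.0, 0.113, 0.994, -0.0]
wrist_force: [0.7, 0.8, 0.9]
finger_gap: 0.0939
grasp_force: 0.0
```

```bash
cat >> h.py <<'E'
yaw=np.radians(-10.26); o=np.array([.4989,.0565]); 
def setjig(y,oo):
    global yaw,o,ex,ey
    yaw=y;o=np.array(oo);ex=np.array([np.cos(y),np.sin(y)]);ey=np.array([-np.sin(y),np.cos(y)])
setjig(yaw,o)
def j2w(x,y): return o+x*ex+y*ey
def w2j(X): r=np.asarray(X)[...,:2]-o; return np.stack([r@ex,r@ey],-1)
def togo(s,X):  # world target TCP -> tool shift
    return quat(s['tool_rot']).inv().apply(np.asarray(X)-s['tool_pos'])
def ang(s): t=quat(s['tool_rot']).as_matrix()[:,1]; return np.degrees(np.arctan2(t[1],t[0]))
E
python3 - <<'E'
from h import *
s,im,d=shot('wrist','w1'); C=cam('wrist',s); print(s['tool_pos'],ang(s),s['q'],s['time'],s['wrist_force'])
# predictions
for n,p in dict(axis=(0,0,.064),corner1=(.15,-.28,.018),corner2=(-.12,-.28,.018),corner3=(.15,.24,.018),knob=(.058,-.18,.0705),rodtip=(0,-.088,.064)).items():
    print(n,proj(C,[*j2w(*p[:2]),p[2]]).round(0))
E
```

```text
[ 0.51188453 -0.11300959  0.21884944] 77.06854755680477 [-0.49306068  0.15876594  0.66518034  1.92832656 -0.11018459  1.09054585
  1.56216056] 1.975 [0.66966881 0.78410399 0.94994013]
axis [[451. 142.]]
corner1 [[188. 279.]]
corner2 [[160.  32.]]
corner3 [[612. 256.]]
knob [[266. 211.]]
rodtip [[360. 145.]]
```

View pics/w1.png

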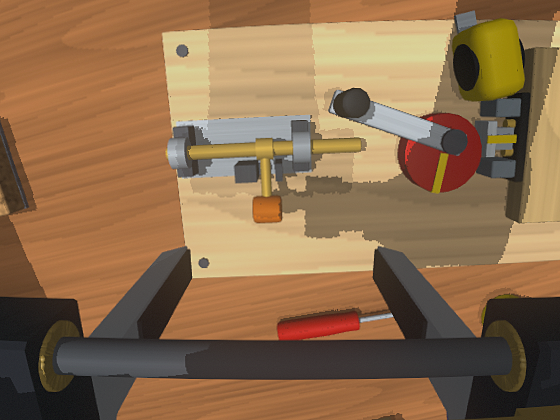

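The wrist view confirms the jig fit to about 2 mm: the knob is at (267,209) against a predicted (266,211), and the base corner is at (190,278) against (188,279). I correct and go part of the way down.

>>> step_arm([
  [[-0.01, -0.006, 0.03, -2.7, 1], [-0.005, -0.002, 0.03, 0, 1], [0, 0, 0.02, 0, 1], [0, 0, 0, 0, 1], [0, 0, 0, 0, 1]],
])

```text
time: 2.65
tool_pos: [0.5249, -0.122, 0.1396]
tool_rot: [0.0, 0.09, 0.996, 0.0]
wrist_force: [-0.1, 0.9, 0.9]
finger_gap: 0.0942
grasp_force: 0.0
```

```bash
python3 - <<'E'
from h import *
s,im,d=shot('wrist','w2'); C=cam('wrist',s); print(s['tool_pos'],ang(s),s['q'])
hsv=cv2.cvtColor(im,cv2.COLOR_RGB2HSV); m=cv2.inRange(hsv,(5,170,100),(16,255,255)); m[280:]=0
c=max(cv2.findContours(m,0,2)[0],key=cv2.contourArea); print(cv2.boundingRect(c),cv2.contourArea(c))
mk=np.zeros_like(m);cv2.drawContours(mk,[c],-1,255,-1)
v,u=np.nonzero((mk>0)&(d>0)); r=rays(C,np.c_[u,v]); P=C[5]+r*(d[v,u]/(r@C[4][:,2]))[:,None]
top=P[P[:,2]>.06]; k=np.r_[(top.min(0)+top.max(0))[:2]/2,P[:,2].max()]; print('knob',k,w2j(k), 'ext',np.ptp(w2j(top),axis=0))
print('togo xy',togo(s,[k[0],k[1],.049]), 'model',togo(s,[*j2w(.058,-.18),.049]))
E
```

```text
[ 0.52488822 -0.12203525  0.13956315] 79.65946118599729 [-0.42197898  0.28950784  0.63828503  1.98472735 -0.21359946  0.93276804
  1.71484469]
(252, 202, 37, 28) 573.0
knob [ 0.52181628 -0.12891766  0.08453626] [ 0.05557556 -0.17837102] ext [0.01999003 0.02604416]
togo xy [ 0.00181497 -0.00733831  0.09056127] model [-0.00061176 -0.00896388  0.09056174]
```

>>> step_arm([
  [[0, -0.008, 0.025, 0, 1], [0, 0, 0.03, 0, 1], [0, 0, 0.025, 0, 1], [0, 0, 0.01, 0, 1], [0, 0, 0, 0, 1]],
], newtons=15)

```text
time: 3.32
tool_pos: [0.5233, -0.1298, 0.0492]
tool_rot: [-0.0, 0.09, 0.996, 0.0]
wrist_force: [-0.4, 0.3, -0.3]
finger_gap: 0.0941
grasp_force: 0.0
```

>>> step_arm([
  [[0, 0, 0, 0, -1], [0, 0, 0, 0, -1], [0, 0, 0, 0, -1], [0, 0, 0, 0, -1], [0, 0, 0, 0, -1]],
], newtons=15)

```text
time: 3.95
tool_pos: [0.5232, -0.1298, 0.0489]
tool_rot: [-0.0, 0.09, 0.996, 0.0]
wrist_force: [0.2, 0.7, 1.0]
finger_gap: 0.0474
grasp_force: 0.0
```

>>> step_arm([
  [[0, 0, 0, 0, -1], [0, 0, 0, 0, -1], [0, 0, 0, 0, -1], [0, 0, 0, 0, -1], [0, 0, 0, 0, -1]],
])

```text
time: 4.58
tool_pos: [0.5231, -0.1301, 0.0488]
tool_rot: [-0.0, 0.09, 0.996, -0.0]
wrist_force: [-0.2, -4.1, -0.8]
finger_gap: 0.0277
grasp_force: 15.0
```

>>> step_arm([
  [[0.0006, 0, -0.0081, 0, -1], [0.0017, 0, -0.0079, 0, -1], [0.0028, 0, -0.0076, 0, -1], [0.0038, 0, -0.0072, 0, -1], [0.0048, 0, -0.0065, 0, -1]],
])

```text
time: 5.2
tool_pos: [0.5078, -0.1272, 0.086]
tool_rot: [-0.002, 0.09, 0.996, 0.0]
wrist_force: [-5.3, -2.1, -10.4]
finger_gap: 0.027
grasp_force: 15.0
```

>>> step_arm([
  [[0.0056, 0, -0.0058, 0, -1], [0.0064, 0, -0.005, 0, -1], [0.0071, 0, -0.004, 0, -1], [0.0075, 0, -0.003, 0, -1], [0.0079, 0, -0.0019, 0, -1]],
])

```text
time: 5.82
tool_pos: [0.4763, -0.1209, 0.1067]
tool_rot: [0.001, 0.09, 0.996, 0.0]
wrist_force: [1.0, -0.3, 0.0]
finger_gap: 0.0022
grasp_force: 0.0
```

```bash
python3 - <<'E'
from h import *
s=arm.sense(); print(s['wrist_force'],s['tool_pos'])
s,im,d=shot('side','s2'); cv2.imwrite('pics/s2c.png',cv2.resize(im[170:310,190:370,::-1],None,fx=4,fy=4))
E
```

```text
[ 1.03183097 -0.2903866   0.02643966] [ 0.47628518 -0.12088913  0.10665063]
```

View pics/s2c.png

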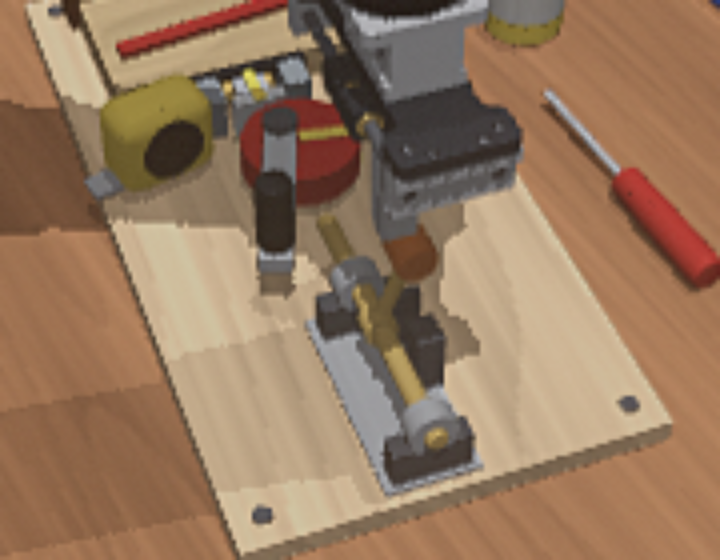

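The knob slipped out of the jaws. It's at about (412,255) in the crop, with the handle roughly half lifted. I measure the lift by casting the side-view ray onto the handle's plane.

```bash
cat > knob.py <<'E'
from h import *
def knob(name,b,yy=-.18,lo=(5,150,60)):
    im=cv2.imread(f'pics/{name}.png'); C=cam('side')
    m=cv2.inRange(cv2.cvtColor(im,cv2.COLOR_BGR2HSV),lo,(16,255,255)); k=np.zeros_like(m); k[b[1]:b[3],b[0]:b[2]]=255; m&=k
    c=max(cv2.findContours(m,0,2)[0],key=cv2.contourArea); x,y,w,h=cv2.boundingRect(c); uv=[x+w/2-.5,y+h/2-.5]
    r=rays(C,[uv])[0]; n=np.r_[ey,0]; p0=np.r_[j2w(0,yy),0]; X=C[5]+r*((p0-C[5])@n/(r@n))
    J=w2j(X); print(name,uv,(w,h),'jig x',J[0].round(4),'z',X[2].round(4),'lift',np.arctan2(X[2]-.057,J[0]).round(3),'r',np.hypot(X[2]-.057,J[0]).round(4))
E
python3 - <<'E'
from knob import *
knob('side0',(295,230,320,252)); 
knob('s2',(286,222,302,245))
s=arm.sense(); 
for y in(-.18,-.184,-.176): knob('s2',(286,222,302,245),y)
for t in (.6,.7,.8): print(t,togo(s,[*j2w(.058*np.cos(t),-.18),.049+.058*np.sin(t)]))
E
```

```text
side0 [306.5, 240.5] (14, 14) jig x 0.0562 z 0.0702 lift 0.231 r 0.0577
s2 [292.0, 233.0] (13, 13) jig x 0.0181 z 0.1096 lift 1.239 r 0.0556
s2 [292.0, 233.0] (13, 13) jig x 0.0181 z 0.1096 lift 1.239 r 0.0556
s2 [292.0, 233.0] (13, 13) jig x 0.0164 z 0.1141 lift 1.291 r 0.0594
s2 [292.0, 233.0] (13, 13) jig x 0.0198 z 0.1051 lift 1.18 r 0.052
0.6 [-0.03946284 -0.0012601   0.02490601]
0.7 [-0.0359582  -0.00126067  0.02028763]
0.8 [-0.03200999 -0.00126223  0.0160422 ]
```

>>> step_arm([
  [[0, 0, -0.03, 0, -1], [0, 0, -0.03, 0, 0], [0, 0, -0.03, 0, 1], [0, 0, 0, 0, 1], [0, 0, 0, 0, 1]],
])

```text
time: 6.5
tool_pos: [0.4758, -0.1209, 0.1957]
tool_rot: [0.0, 0.09, 0.996, 0.0]
wrist_force: [0.6, 0.3, -0.8]
finger_gap: 0.0373
grasp_force: 0.0
```

```bash
cat >> knob.py <<'E'
def wknob(name):
    s,im,d=shot('wrist',name); C=cam('wrist',s)
    m=cv2.inRange(cv2.cvtColor(im,cv2.COLOR_RGB2HSV),(5,150,60),(16,255,255)); m[300:]=0
    c=max(cv2.findContours(m,0,2)[0],key=cv2.contourArea); mk=np.zeros_like(m);cv2.drawContours(mk,[c],-1,255,-1); mk=cv2.erode(mk,np.ones((3,3)))
    print(cv2.boundingRect(c),cv2.contourArea(c))
    v,u=np.nonzero((mk>0)&(d>0)); r=rays(C,np.c_[u,v]); P=C[5]+r*(d[v,u]/(r@C[4][:,2]))[:,None]
    J=np.c_[w2j(P),P[:,2]]; print('jig lo',np.percentile(J,5,axis=0).round(4),'hi',np.percentile(J,95,axis=0).round(4))
    # drum: fit circle r=13.5mm in x-z
    from scipy.optimize import least_squares
    f=least_squares(lambda p:np.hypot(J[:,0]-p[0],J[:,2]-p[1])-.0135,[J[:,0].mean(),J[:,2].mean()-.01],loss='soft_l1',f_scale=.001).x
    print('centre x,z',f,'y',J[:,1].mean(),'lift',np.arctan2(f[1]-.057,f[0]),'r',np.hypot(f[1]-.057,f[0]))
    return s,f,J[:,1].mean()
E
python3 - <<'E'
from knob import *
s,f,y=wknob('w3'); print(s['tool_pos'],s['finger_gap'],togo(s,[*j2w(f[0],y),f[1]-.008]))
E
```

```text
(0, 0, 296, 300) 46018.0
jig lo [-0.17   -0.4662  0.0005] hi [ 0.1247 -0.299   0.0031]
centre x,z [-0.05243382  0.00393481] y -0.3856382094963405 lift -2.350209988101276 r 0.07460040493301892
[ 0.47583271 -0.12092105  0.19567523] 0.03733577297336532 [ 0.06115626 -0.20712198  0.19961285]
```

```bash
python3 - <<'E'
t=open('knob.py').read()
a,b=t.index("    m=cv2.inRange(cv2.cvtColor(im,cv2.COLOR_RGB2HSV)"),t.index("    # drum")
t=t[:a]+'''    m=cv2.inRange(cv2.cvtColor(im,cv2.COLOR_RGB2HSV),(5,150,50),(16,255,255))
    v,u=np.nonzero((m>0)&(d>0)); r=rays(C,np.c_[u,v]); P=C[5]+r*(d[v,u]/(r@C[4][:,2]))[:,None]
    J=np.c_[w2j(P),P[:,2]]; k=(J[:,2]>.045)&(abs(J[:,0]-.03)<.06)&(J[:,1]<-.15)&(J[:,1]>-.28); J=J[k]
    print(len(J),np.median(np.c_[u,v][k],axis=0),'lo',np.percentile(J,5,axis=0).round(4),'hi',np.percentile(J,95,axis=0).round(4))
'''+t[b:]
open('knob.py','w').write(t)
E
python3 - <<'E'
from knob import *
s,f,y=wknob('w4'); print(s['tool_pos'],togo(s,[*j2w(f[0],y),f[1]-.008]))
E
```

```text
1071 [281. 226.] lo [ 0.0067 -0.1909  0.1182] hi [ 0.0284 -0.1671  0.1269]
centre x,z [0.01866467 0.11276393] y -0.1792943697007455 lift 1.2478084024414846 r 0.05880463956045421
[ 0.47554059 -0.1209637   0.19534516] [-0.01010732 -0.00051088  0.0905739 ]
```

View pics/w4.png

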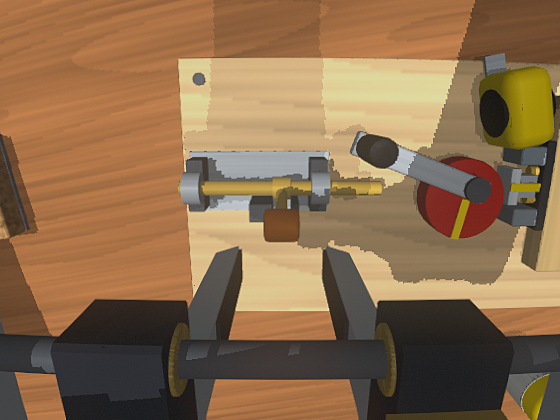

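The wrist view shows the knob at (281,226), lifted to 1.25 rad, well past the notch. I regrip it there and draw the bolt.

>>> step_arm([
  [[-0.01, 0, 0.02, 0, 1], [0, 0, 0.03, 0, 1], [0, 0, 0.025, 0, 1], [0, 0, 0.014, 0, 1], [0, 0, 0, 0, -1]],
], newtons=20)

```text
time: 7.22
tool_pos: [0.4849, -0.1231, 0.1061]
tool_rot: [-0.001, 0.09, 0.996, -0.0]
wrist_force: [0.7, 0.3, 0.1]
finger_gap: 0.0816
grasp_force: 0.0
```

>>> step_arm([
  [[0, 0, 0, 0, -1], [0, 0, 0, 0, -1], [0, 0, 0, 0, -1], [0, 0, 0, 0, -1], [0, 0, 0, 0, -1]],
])

```text
time: 7.85
tool_pos: [0.4857, -0.1229, 0.107]
tool_rot: [-0.0, 0.09, 0.996, 0.0]
wrist_force: [0.0, 0.4, 0.2]
finger_gap: 0.0318
grasp_force: 0.0
```

>>> step_arm([
  [[0, 0, 0, 0, -1], [0, 0, 0, 0, -1], [0, 0, 0, 0, -1], [0, 0, 0, 0, -1], [0, 0, 0, 0, -1]],
])

```text
time: 8.48
tool_pos: [0.4856, -0.123, 0.1068]
tool_rot: [-0.0, 0.09, 0.996, 0.0]
wrist_force: [0.4, -0.2, 1.4]
finger_gap: 0.0007
grasp_force: 0.0
```

>>> step_arm([
  [[0, -0.006, 0, 0, -1], [0, -0.01, 0, 0, -1], [0, -0.01, 0, 0, -1], [0, -0.01, 0, 0, -1], [0, -0.01, 0, 0, -1]],
])

```text
time: 9.1
tool_pos: [0.4771, -0.1691, 0.1069]
tool_rot: [-0.0, 0.09, 0.996, 0.0]
wrist_force: [-0.6, 0.4, 0.2]
finger_gap: 0.0004
grasp_force: 0.0
```

Not gripped. I raise and look again.

>>> step_arm([
  [[0, 0, -0.03, 0, 0], [0, 0.02, -0.03, 0, 1], [0, 0.026, -0.03, 0, 1], [0, 0, 0, 0, 1], [0, 0, 0, 0, 1]],
])

```text
time: 9.72
tool_pos: [0.4853, -0.1235, 0.1965]
tool_rot: [-0.0, 0.09, 0.996, 0.0]
wrist_force: [0.0, -0.2, -1.1]
finger_gap: 0.047
grasp_force: 0.0
```

```bash
python3 - <<'E'
from knob import *
s,f,y=wknob('w5'); print(s['tool_pos'],ang(s),w2j(s['tool_pos']),togo(s,[*j2w(f[0],y),f[1]-.008]))
E
```

```text
1082 [282. 213.] lo [ 0.0066 -0.1913  0.1187] hi [ 0.0283 -0.1675  0.1269]
centre x,z [0.01872896 0.11280596] y -0.17935112242410697 lift 1.2469994706214096 r 0.05886492125229568
[ 0.48527094 -0.1234775   0.19645427] 79.6617437646799 [ 0.01864562 -0.17952714] [-0.0001261   0.00016266  0.09164828]
```

View pics/w5.png

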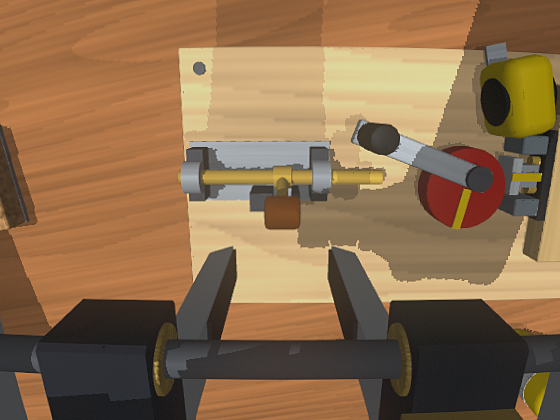

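```bash
python3 - <<'E'
from knob import *
s=arm.sense(); C=cam('wrist',s); R=quat(s['tool_rot']).as_matrix()
g=s['finger_gap']/2
for p in [(0,g,.011),(0,-g,.011),(.008,g,.011),(-.008,g,.011)]: print(p,proj(C,R@np.array(p)+s['tool_pos']).round(0))
d=np.load('pics/w5.npy')
for uv in [(232,262),(222,280),(340,262),(346,280),(205,310),(360,310),(282,213)]:
    u,v=uv; r=rays(C,[uv])[0]; X=C[5]+r*d[v,u]/(r@C[4][:,2]); print(uv,d[v,u],(R.T@(X-s['tool_pos'])).round(4),X.round(4))
print(s['finger_gap'])
E
```

```text
(0, 0.02552767727905188, 0.011) [[324. 242.]]
(0, -0.02552767727905188, 0.011) [[239. 242.]]
(0.008, 0.02552767727905188, 0.011) [[324. 229.]]
(-0.008, 0.02552767727905188, 0.011) [[323. 254.]]
(232, 262) 0.17408589 [ 0.0083 -0.0229 -0.0412] [ 0.4727 -0.1448  0.2373]
(222, 280) 0.15486404 [ 0.0084 -0.0246 -0.061 ] [ 0.4723 -0.1463  0.2572]
(340, 262) 0.16998433 [ 0.0099  0.0267 -0.045 ] [ 0.4801 -0.0957  0.2411]
(346, 280) 0.151049 [ 0.01    0.0262 -0.0645] [ 0.4799 -0.0961  0.2607]
(205, 310) 0.12850639 [ 0.0096 -0.0263 -0.088 ] [ 0.4709 -0.1478  0.2841]
(360, 310) 0.12780322 [ 0.01    0.0271 -0.0886] [ 0.4802 -0.0952  0.2847]
(282, 213) 0.2827513 [0.0025 0.0003 0.0697] [ 0.4824 -0.123   0.1264]
0.05105535455810376
```

```bash
python3 - <<'E'
from knob import *
s=arm.sense(); C=cam('wrist',s); R=quat(s['tool_rot']).as_matrix()
for nm in ('w1','w4','w5'):
    if nm!='w5': continue
    d=np.load(f'pics/{nm}.npy')
    v,u=np.mgrid[235:330,170:400]; u=u.ravel();v=v.ravel(); r=rays(C,np.c_[u,v]); X=C[5]+r*(d[v,u]/(r@C[4][:,2]))[:,None]
    T=(X-s['tool_pos'])@R
    for sg in (-1,1):
        k=(T[:,2]<.03)&(T[:,1]*sg>0)&(d[v,u]>0); t=T[k]; uv=np.c_[u,v][k]
        i=np.argsort(t[:,2])[-6:]; print(nm,sg,np.c_[uv[i],t[i].round(4)])
E
```

```text
w5 -1 [[ 2.37e+02  2.75e+02 -5.60e-03 -2.30e-02 -2.47e-02]
 [ 2.35e+02  2.53e+02  6.50e-03 -2.36e-02 -2.47e-02]
 [ 2.31e+02  2.46e+02  1.02e-02 -2.55e-02 -2.45e-02]
 [ 2.34e+02  2.49e+02  8.50e-03 -2.41e-02 -2.44e-02]
 [ 2.37e+02  2.76e+02 -6.40e-03 -2.31e-02 -2.42e-02]
 [ 2.32e+02  2.46e+02  9.70e-03 -2.52e-02 -2.32e-02]]
w5 1 [[ 3.28e+02  2.50e+02  8.20e-03  2.36e-02 -2.49e-02]
 [ 3.31e+02  2.47e+02  9.70e-03  2.51e-02 -2.47e-02]
 [ 3.28e+02  2.57e+02  4.30e-03  2.38e-02 -2.46e-02]
 [ 3.31e+02  2.46e+02  1.00e-02  2.52e-02 -2.40e-02]
 [ 3.33e+02  2.46e+02  1.00e-02  2.62e-02 -2.40e-02]
 [ 3.27e+02  2.75e+02 -6.20e-03  2.37e-02 -2.35e-02]]
```

```bash
python3 - <<'E'
from knob import *
C=cam('wrist',dict(tool_rot=[1,0,0,0],tool_pos=[0,0,0]))
for nm in ('w1','w2','w3','w5'):
    d=np.load(f'pics/{nm}.npy')
    v,u=np.mgrid[215:330,130:440]; u=u.ravel();v=v.ravel(); r=rays(C,np.c_[u,v]); T=C[5]+r*(d[v,u]/(r@C[4][:,2]))[:,None]
    k=(T[:,2]<.03)&(d[v,u]>0); t=T[k]; print(nm,[(np.percentile(t[t[:,1]*sg>0],99.5,axis=0)*[1,1,1]).round(4).tolist() for sg in(-1,1)])
s=arm.sense(); print({k:np.round(v,3) for k,v in s.items()})
E
```

```text
w1 [[0.0108, -0.0462, -0.0255], [0.0108, 0.0591, -0.0252]]
w2 [[0.0108, -0.0462, -0.0252], [0.0108, 0.059, -0.0253]]
w3 [[0.0348, -0.018, -0.026], [0.0347, 0.035, -0.0262]]
w5 [[0.0348, -0.0229, -0.0263], [0.0347, 0.0357, -0.0261]]
{'time': np.float64(9.775), 'q': array([-0.5  ,  0.137,  0.691,  2.004, -0.101,  1.036,  1.627]), 'joint_velocities': array([ 0.006,  0.007, -0.   ,  0.002,  0.001,  0.004, -0.003]), 'joint_torque': array([-7.9800e-01, -4.5957e+01,  4.2520e+00, -4.3941e+01,  1.2000e-02,
        8.5000e-02, -2.0000e-03]), 'tool_pos': array([ 0.485, -0.124,  0.196]), 'tool_rot': array([-0.001,  0.09 ,  0.996, -0.   ]), 'wrist_force': array([-0.744, -0.141,  0.291]), 'torque': array([ 0.035, -0.012,  0.078]), 'grasp_force': np.float64(0.0), 'finger_gap': np.float64(0.051)}
```

The wrist depth shows the fingertips actually end at tool z ≈ -25 mm, 36 mm short of the stated value. That explains the weak first grip and the miss. I use the seen geometry: down 127 mm in total, watching the force.

>>> step_arm([
  [[0, 0, 0.03, 0, 1], [0, 0, 0.03, 0, 1], [0, 0, 0.03, 0, 1], [0, 0, 0.01, 0, 1], [0, 0, 0.005, 0, 1]],
])

```text
time: 10.4
tool_pos: [0.4853, -0.1236, 0.0915]
tool_rot: [-0.001, 0.091, 0.996, -0.0]
wrist_force: [0.2, 0.2, -0.5]
finger_gap: 0.0936
grasp_force: 0.0
```

>>> step_arm([
  [[0, 0, 0.006, 0, 1], [0, 0, 0.006, 0, 1], [0, 0, 0.006, 0, 1], [0, 0, 0, 0, 1], [0, 0, 0, 0, -1]],
])

```text
time: 11.02
tool_pos: [0.4857, -0.123, 0.074]
tool_rot: [-0.0, 0.09, 0.996, 0.0]
wrist_force: [-0.2, 0.4, 0.1]
finger_gap: 0.0873
grasp_force: 0.0
```

>>> step_arm([
  [[0, 0, 0, 0, -1], [0, 0, 0, 0, -1], [0, 0, 0, 0, -1], [0, 0, 0, 0, -1], [0, 0, 0, 0, -1]],
])

```text
time: 11.65
tool_pos: [0.4856, -0.123, 0.0739]
tool_rot: [-0.0, 0.09, 0.996, 0.0]
wrist_force: [0.2, 0.4, 0.2]
finger_gap: 0.0374
grasp_force: 0.0
```

>>> step_arm([
  [[0, 0, 0, 0, -1], [0, 0, 0, 0, -1], [0, 0, 0, 0, -1], [0, 0, 0, 0, -1], [0, 0, 0, 0, -1]],
])

```text
time: 12.28
tool_pos: [0.4856, -0.1232, 0.0739]
tool_rot: [-0.0, 0.09, 0.996, -0.0]
wrist_force: [-1.5, -4.9, 0.7]
finger_gap: 0.0278
grasp_force: 20.0
```

Gripped: gap 28 mm at 20 N. Now I draw the bolt.

>>> step_arm([
  [[0, -0.006, 0, 0, -1], [0, -0.009, 0, 0, -1], [0, -0.009, 0, 0, -1], [0, -0.009, 0, 0, -1], [0, -0.009, 0, 0, -1]],
])

```text
time: 12.9
tool_pos: [0.478, -0.165, 0.0738]
tool_rot: [-0.0, 0.09, 0.996, 0.0]
wrist_force: [1.9, 1.3, 1.9]
finger_gap: 0.028
grasp_force: 20.0
```

>>> step_arm([
  [[0, -0.008, 0, 0, -1], [0, -0.005, 0, 0, -1], [0, -0.002, 0, 0, -1], [0, 0, 0, 0, -1], [0, 0, 0, 0, -1]],
])

```text
time: 13.52
tool_pos: [0.4755, -0.1786, 0.0739]
tool_rot: [-0.0, 0.09, 0.996, 0.0]
wrist_force: [1.7, 5.0, 2.6]
finger_gap: 0.0279
grasp_force: 20.0
```

>>> step_arm([
  [[0, -0.002, 0, 0, -1], [0, -0.001, 0, 0, -1], [0, 0, 0, 0, -1], [0, 0, 0, 0, -1], [0, 0, 0, 0, -1]],
])

```text
time: 14.15
tool_pos: [0.4755, -0.1791, 0.0738]
tool_rot: [-0.0, 0.089, 0.996, 0.002]
wrist_force: [3.7, 19.4, 4.3]
finger_gap: 0.0279
grasp_force: 20.0
```

>>> step_arm([
  [[0, 0.003, 0, 0, -1], [0, 0, 0, 0, 0.3], [0, 0, 0, 0, 1], [0, 0, 0, 0, 1], [0, 0, 0, 0, 1]],
])

```text
time: 14.78
tool_pos: [0.4753, -0.1792, 0.0738]
tool_rot: [-0.0, 0.09, 0.996, 0.0]
wrist_force: [0.2, -0.2, -0.1]
finger_gap: 0.0643
grasp_force: 0.0
```

>>> step_arm([
  [[0, 0, 0, 0, 1], [0, 0, -0.03, 0, 1], [0, 0, -0.04, 0, 1], [0, 0, -0.04, 0, 1], [0, 0, -0.03, 0, 1]],
])

```text
time: 15.4
tool_pos: [0.4755, -0.1793, 0.2155]
tool_rot: [0.0, 0.09, 0.996, 0.0]
wrist_force: [1.0, 0.6, -1.3]
finger_gap: 0.0936
grasp_force: 0.0
```

>>> step_arm([
  [[0.012, 0.027, 0, 0, 1], [0.012, 0.027, 0, 0, 1], [0.012, 0.027, 0, 0, 1], [0.012, 0.027, 0, 0, 1], [0.01, 0.027, 0, 0, 1]],
])

```text
time: 16.02
tool_pos: [0.4422, -0.035, 0.214]
tool_rot: [0.0, 0.09, 0.996, 0.0]
wrist_force: [0.2, -0.4, -0.2]
finger_gap: 0.0944
grasp_force: 0.0
```

>>> step_arm([
  [[0, 0, 0, 10, 1], [0, 0, 0, 10, 1], [0, 0, 0, 10, 1], [0, 0, 0, 10, 1], [0, 0, 0, 10, 1]],
])

```text
time: 16.65
tool_pos: [0.4425, -0.0359, 0.2139]
tool_rot: [-0.0, 0.505, 0.863, 0.0]
wrist_force: [-0.0, 0.6, 0.2]
finger_gap: 0.094
grasp_force: 0.0
```

>>> step_arm([
  [[0, 0, 0, 10, 1], [0, 0, 0, 10, 1], [0, 0, 0, 10, 1], [0, 0, 0, 10, 1], [0, 0, 0, 10, 1]],
])

```text
time: 17.27
tool_pos: [0.4425, -0.0359, 0.2139]
tool_rot: [-0.0, 0.823, 0.569, -0.0]
wrist_force: [0.6, 0.8, 0.6]
finger_gap: 0.0938
grasp_force: 0.0
```

>>> step_arm([
  [[0, 0, 0, 6, 1], [0, 0, 0, 6, 1], [0, 0, 0, 0, 1], [0, 0, 0, 0, 1], [0, 0, 0, 0, 1]],
])

```text
time: 17.9
tool_pos: [0.4425, -0.0359, 0.2139]
tool_rot: [-0.0, 0.876, 0.483, -0.0]
wrist_force: [-0.3, 0.6, 0.4]
finger_gap: 0.0941
grasp_force: 0.0
```

```bash
python3 - <<'E'
from knob import *
s,im,d=shot('wrist','w6'); C=cam('wrist',s); print(s['time'],s['tool_pos'],ang(s),s['q'])
v,u=np.nonzero(d>0); r=rays(C,np.c_[u,v]); P=C[5]+r*(d[v,u]/(r@C[4][:,2]))[:,None]
J=np.c_[w2j(P),P[:,2]]; k=(J[:,2]>.108)&(J[:,2]<.125)&(np.hypot(J[:,0],J[:,1])<.14)&(np.hypot(J[:,0],J[:,1])>.08)&(J[:,1]<0)
t=J[k]; print(k.sum(),np.median(np.c_[u,v][k],axis=0)); (cx,cy),R=cv2.minEnclosingCircle((t[:,:2]*1000).astype(np.float32)); print('handle',cx,cy,R,t.mean(0),np.degrees(np.arctan2(cy,cx)),np.hypot(cx,cy))
m=t.mean(0); print('togo',togo(s,[*j2w(*m[:2]),.056]),'from circle',togo(s,[*j2w(cx/1e3,cy/1e3),.056]))
# disc centre & bolt tip check: points z .055-.07 along x~0, y<-.08
k=(abs(J[:,0])<.012)&(J[:,2]>.05)&(J[:,2]<.07)&(J[:,1]<-.12)&(J[:,1]>-.2); print('rod y max',np.percentile(J[k,1],98) if k.any() else None)
E
```

```text
17.9 [ 0.44252603 -0.03587489  0.21387282] -32.25726998100898 [-0.60648163 -0.01757256  0.54503882  2.08467026  0.01017097  1.07218565
 -0.62937272]
659 [284. 206.]
handle -38.51213836669922 -101.67096710205078 11.897869110107422 [-0.037959   -0.10048271  0.11848362] -110.74628154900087 108.72060684636597
togo [0.0008171  0.00085601 0.1578726 ] from circle [-0.00049184  0.00078822  0.15787259]
rod y max -0.13543646511250432
```

View pics/w6.png

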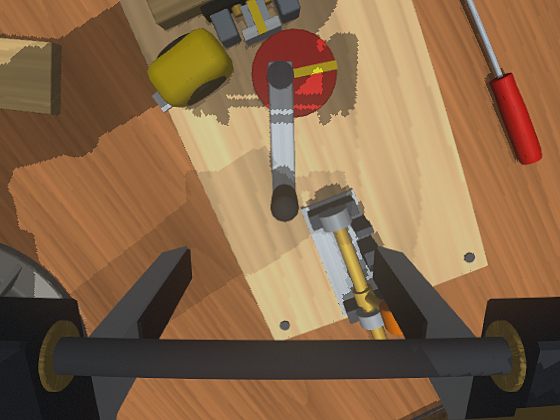

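The bolt is drawn: its rod end is back at the bearing near (330,210). The cam handle at (284,205) is directly under the jaws, with the lever at -110.7°. I descend and grip, with the grasp at about 100 mm height.

>>> step_arm([
  [[0, 0.001, 0.04, 0, 1], [0, 0, 0.045, 0, 1], [0, 0, 0.04, 0, 1], [0, 0, 0.02, 0, 1], [0, 0, 0.013, 0, 1]],
], newtons=25)

```text
time: 18.58
tool_pos: [0.4431, -0.0365, 0.055]
tool_rot: [-0.0, 0.876, 0.482, -0.001]
wrist_force: [0.9, 0.2, -0.0]
finger_gap: 0.0937
grasp_force: 0.0
```

>>> step_arm([
  [[0, 0, 0, 0, -1], [0, 0, 0, 0, -1], [0, 0, 0, 0, -1], [0, 0, 0, 0, -1], [0, 0, 0, 0, -1]],
])

```text
time: 19.2
tool_pos: [0.4435, -0.0363, 0.0561]
tool_rot: [-0.0, 0.876, 0.482, 0.0]
wrist_force: [0.4, 0.3, -0.1]
finger_gap: 0.0471
grasp_force: 0.0
```

>>> step_arm([
  [[0, 0, 0, 0, -1], [0, 0, 0, 0, -1], [0, 0, 0, 0, -1], [0, 0, 0, 0, -1], [0, 0, 0, 0, -1]],
])

```text
time: 19.82
tool_pos: [0.4434, -0.0365, 0.0559]
tool_rot: [-0.0, 0.876, 0.482, -0.0]
wrist_force: [0.5, -0.9, -1.0]
finger_gap: 0.0236
grasp_force: 25.0
```

>>> step_arm([
  [[0.0004, 0.0096, 0, -5, -1], [0.0004, 0.0096, 0, -5, -1], [0.0004, 0.0096, 0, -5, -1], [0.0004, 0.0096, 0, -5, -1], [0.0004, 0.0096, 0, -5, -1]],
])

```text
time: 20.45
tool_pos: [0.4882, -0.0515, 0.0558]
tool_rot: [-0.001, 0.75, 0.662, 0.0]
wrist_force: [-3.0, 9.1, 3.9]
finger_gap: 0.0236
grasp_force: 25.0
```

>>> step_arm([
  [[0.0004, 0.0096, 0, -5, -1], [0.0004, 0.0096, 0, -5, -1], [0.0004, 0.0096, 0, -5, -1], [0.0004, 0.0096, 0, -5, -1], [0.0004, 0.0096, 0, -5, -1]],
])

```text
time: 21.08
tool_pos: [0.5347, -0.0462, 0.0556]
tool_rot: [-0.002, 0.589, 0.808, 0.0]
wrist_force: [-10.8, 13.8, 10.2]
finger_gap: 0.0238
grasp_force: 25.0
```

Tracking well. There's a slight outward pull of about 16 N, so I trim inward.

>>> step_arm([
  [[0.0011, 0.0096, 0, -5, -1], [0.0009, 0.0096, 0, -5, -1], [0.0006, 0.0096, 0, -5, -1], [0.0004, 0.0096, 0, -5, -1], [0.0004, 0.0096, 0, -5, -1]],
])

```text
time: 21.7
tool_pos: [0.5747, -0.0218, 0.0556]
tool_rot: [-0.002, 0.4, 0.917, -0.0]
wrist_force: [-14.3, 7.0, 14.2]
finger_gap: 0.0235
grasp_force: 25.0
```

>>> step_arm([
  [[0.0008, 0.0096, 0, -5, -1], [0.0006, 0.0096, 0, -5, -1], [0.0004, 0.0096, 0, -5, -1], [0.0, 0.0, 0, 0, -1], [0.0, 0.0, 0, 0, -1]],
])

```text
time: 22.32
tool_pos: [0.5928, 0.001, 0.0557]
tool_rot: [-0.002, 0.278, 0.961, 0.0]
wrist_force: [-11.3, 7.4, 10.8]
finger_gap: 0.0237
grasp_force: 25.0
```

```bash
python3 - <<'E'
from knob import *
s=arm.sense(); J=w2j(s['tool_pos']); a=np.arctan2(J[1],J[0]); print(J,np.degrees(a),np.hypot(*J),'cam',a+np.radians(10)+2.007, 'tool y jig',ang(s)-np.degrees(yaw)); f=s['wrist_force']; b=a+yaw; print('radial',f[0]*np.cos(b)+f[1]*np.sin(b),'tang',-f[0]*np.sin(b)+f[1]*np.cos(b),f[2])
E
```

```text
[ 0.10225628 -0.03793899] -20.355796267580264 0.10906747211207234 cam 1.8262572584649848 tool y jig 67.9899030484588
radial -13.506871182625183 tang 0.5913096367904105 10.805869091015813
```

>>> step_arm([
  [[0.0014, 0.0096, 0, -5, -1], [0.0009, 0.0096, 0, -5, -1], [0, 0, 0, 0, -1], [0, 0, 0, 0, -1], [0, 0, 0, 0, -1]],
])

```text
time: 22.95
tool_pos: [0.601, 0.018, 0.0558]
tool_rot: [-0.001, 0.193, 0.981, 0.0]
wrist_force: [-6.9, 4.1, 7.2]
finger_gap: 0.0235
grasp_force: 25.0
```

>>> step_arm([
  [[0, 0, 0, 0, 0], [0, 0, 0, 0, 1], [0, 0, 0, 0, 1], [0, 0, 0, 0, 1], [0, 0, 0, 0, 1]],
])

```text
time: 23.58
tool_pos: [0.6021, 0.017, 0.0559]
tool_rot: [-0.0, 0.194, 0.981, 0.0]
wrist_force: [0.0, -1.0, -0.2]
finger_gap: 0.0699
grasp_force: 0.0
```

>>> step_arm([
  [[0, 0, -0.03, 0, 1], [0, 0, -0.04, 0, 1], [0, 0, -0.04, 0, 1], [-0.01, -0.04, -0.03, 0, 1], [-0.01, -0.04, 0, 0, 1]],
])

```text
time: 24.2
tool_pos: [0.5914, -0.0654, 0.1985]
tool_rot: [0.002, 0.193, 0.981, 0.001]
wrist_force: [-0.6, -0.3, -0.4]
finger_gap: 0.0943
grasp_force: 0.0
```

```bash
python3 - <<'E'
from knob import *
s,im,d=shot('wrist','w7'); C=cam('wrist',s); print(s['time'],s['tool_pos'],ang(s))
hsv=cv2.cvtColor(im,cv2.COLOR_RGB2HSV)
v,u=np.nonzero(d>0); r=rays(C,np.c_[u,v]); P=C[5]+r*(d[v,u]/(r@C[4][:,2]))[:,None]; J=np.c_[w2j(P),P[:,2]]
R=np.hypot(J[:,0],J[:,1])
k=(J[:,2]>.108)&(J[:,2]<.125)&(R<.14)&(R>.08)&(J[:,0]>0); (cx,cy),rr=cv2.minEnclosingCircle((J[k,:2]*1000).astype(np.float32)); print('handle',cx,cy,rr,np.degrees(np.arctan2(cy,cx)),J[k].mean(0))
H=hsv[v,u]; red=((H[:,0]<4)|(H[:,0]>175))&(H[:,1]>180)&(R<.08)&(J[:,2]>.042)&(J[:,2]<.058)
yel=(H[:,0]>20)&(H[:,0]<34)&(H[:,1]>170)&(J[:,2]>.04)&(J[:,2]<.06)&(abs(J[:,0])<.03)&(J[:,1]>0)&(J[:,1]<.1)
(dx,dy),dr=cv2.minEnclosingCircle((J[red,:2]*1000).astype(np.float32)); print('disc',dx,dy,dr,red.sum(), 'yellow')
for a in range(10,90,6):
    q=yel&(J[:,1]*1000>=a)&(J[:,1]*1000<a+6); print(a,q.sum(),J[q].mean(0).round(4) if q.any() else '')
print(proj(C,[*j2w(0,0),.064]).round(),proj(C,[*j2w(0,.053),.05]).round())
E
python3 -c "
import cv2;im=cv2.imread('pics/w7.png');cv2.imwrite('pics/w7b.png',im)"
```

```text
24.2 [ 0.59136206 -0.0653792   0.19847955] 67.72471012045189
handle 107.42756652832031 -20.089893341064453 11.972813606262207 -10.592461407621263 [ 0.10648497 -0.02114977  0.11833959]
disc -1.1409716606140137 14.29299545288086 40.52684783935547 4182 yellow
10 0 
16 45 [0.0001 0.0199 0.0532]
22 62 [0.     0.0249 0.0532]
28 67 [-0.0002  0.0309  0.053 ]
34 62 [-0.      0.0369  0.053 ]
40 62 [0.0002 0.0429 0.0531]
46 69 [0.0002 0.049  0.0533]
52 62 [-0.0003  0.055   0.0538]
58 57 [-0.0005  0.061   0.054 ]
64 61 [-0.0002  0.067   0.054 ]
70 66 [-0.0013  0.0731  0.0531]
76 66 [-0.0012  0.0792  0.0533]
82 18 [-0.0003  0.0831  0.0536]
88 0 
[[373.  46.]] [[428.  37.]]
```

View pics/w7.png

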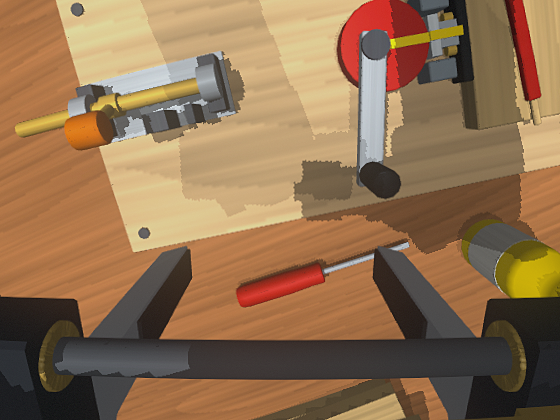

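The wrist view shows the cam stripe at (400,43) and the follower stripe at (440,33) in one line, within about 0.5 mm. The lever is at about -10.5°, the pad is against the board at (460,40), and the bolt is fully drawn with its knob at (88,130). The gripper is clear, so I hand in.

```bash
python3 -c "
from workcell import arm
print(arm.job_done())"
```

```text
the job is handed in; nothing more can be done
None
```

The job is handed in at about 24 s of the 61 s allowed: the bolt is drawn to its stop, the cam's stripe lines up with the follower's within about 0.5 mm, the pad is up against the board, and the gripper is clear. I did not measure the pad's compression or the fence contact.

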